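Pump syrup for a mocha, turn the jar rack to the cocoa dredger and hold it

TASK

Help make a mocha. First press the pump of the syrup bottle all the way down over the mug and let it spring back up. Then turn the revolving jar rack until the cocoa dredger, the tall steel can with the side handle, stands at the front, straight towards the counter's front edge (the edge across from the robot, where the person stands), and finish while still gripping the T-handle on top, holding the rack still so that the dredger can be lifted out. Keep the jars standing in their rings, the mug under the spout, and everything else where it is.

Things in the scene. Friction and masses are not known exactly. Their poses are not given: they have to be found in the camera images.
- pump (a joint): travel of the pump head of the syrup bottle in m: 0 = up at rest, grows as it is pressed, 0.020 = fully down at its stop. A spring pushes it back up: about 3 N to start it moving, 9 N near the stop.
- pump_top (a point): centre of the top of the pump head, a black round thumb pad 36 mm across with a down-turned spout on one side; the only pump on the counter. It is 236 mm above the counter at rest and moves straight down with the head. The bottle (amber, 68 mm across) is fixed: it stands in a steel holder screwed to the counter, beside a second amber bottle whose plain screw cap reaches 184 mm.
- holder: the fixed steel holder of the two syrup bottles, 100 x 188 mm. Origin on the counter under the pump bottle's axis; +x is the way the spout points (spout tip 66 mm out), the capped bottle stands 90 mm towards +y.
- mug: white mug, 80 mm across, 92 mm tall, standing loose under the spout. Origin: centre of its underside; handle at its +y.
- carousel_base: fixed round foot of the revolving jar rack, 170 mm across. Origin on the counter, on the vertical axis the rack turns about. Its +x points straight at the front edge of the counter (the edge across from the robot, world +x). Above it turns a wooden tray 264 mm across, top 30 mm above the counter; five wire rings 72 degrees apart, 88 mm from the axis, hold five containers.
- carousel (a joint): turn of the rack in rad since the start (always 0 at the start, whatever way the rack then stands), counter-clockwise seen from above (from world +x to +y). The rack turns freely both ways with no detents and no stop within two turns, with about 0.08 N m of friction, and stays where it is left.
- handle: wooden T-handle on top of the rack's central post, fixed to the turning tray: a horizontal bar 84 mm long (its x), 14 mm thick (its y) and 28 mm high. Origin: centre of the bar, on the turning axis, 214 mm above the counter (bar from 200 to 228 mm). Its +x points to the dredger's ring. The tops of the containers are 170 mm above the counter or lower.
- dredger: cocoa dredger: steel can 58 mm across and 140 mm tall with a domed, perforated top and a small wire side handle (reaches 67 mm from its axis, any direction); the only tall one and the only one with a handle on the rack. Stands loose in its wire ring. Origin: centre of its underside.
- jar1: glass jar with a flat steel lid, 57 mm across, 75 mm tall, loose in a wire ring of the rack; four alike. Origin: centre of its underside.
- jar2: glass jar with a flat steel lid, 57 mm across, 75 mm tall, loose in a wire ring of the rack; four alike. Origin: centre of its underside.
- jar3: glass jar with a flat steel lid, 57 mm across, 75 mm tall, loose in a wire ring of the rack; four alike. Origin: centre of its underside.
- jar4: glass jar with a flat steel lid, 57 mm across, 75 mm tall, loose in a wire ring of the rack; four alike. Origin: centre of its underside.
- pitcher: steel milk pitcher, 72 mm across, 90 mm tall, loose bystander. Origin: centre of its underside.
- sugar_tin: white sugar tin, 52 mm across, 85 mm tall, loose bystander between rack and bottle holder. Origin: centre of its underside.
- cup: white coffee cup, 80 mm across, 62 mm tall, loose bystander. Origin: centre of its underside.
- tea_tin: aluminium tea tin, 68 mm across, 100 mm tall, loose bystander. Origin: centre of its underside.
- spoon: steel spoon, 150 mm long, lying loose between rack and bottle holder, bystander.
- tamper: steel coffee tamper, 58 mm across, 82 mm tall, loose bystander. Origin: centre of its underside.
- sugar_bowl: white open bowl, 96 mm across, 50 mm tall, loose bystander. Origin: centre of its underside.
There are look-alikes about, which are no part of the job. What is shaped like the jar3 but blue is not meant.

How it is judged:
On the way, in this order (a step that is already met when the one before it is completed fails the run):
1. the syrup pump is pressed down (15 of its 20 mm or more) (value of joint pump above 0.015 m), for 0.1 s.
2. the pump has sprung back up (value of joint pump below 0.004 m), for 0.2 s.
3. the rack is turned so that the dredger stands at the front (x of dredger in the frame of carousel_base above 0.07 m and y of dredger in the frame of carousel_base between -0.018 and 0.018 m), for 0.2 s.
At the end, for the whole second after the job is handed in: Fingers grip the T-handle (over 10 N), rack still (under 0.05 rad/s), dredger within 18 mm (12 degrees) either side of the line from the rack axis straight to the front edge; pump up (within 4 mm); dredger and jars upright in their rings; mug upright, within 30 mm of its start (all of step 3 and velocity of joint carousel between -0.05 and 0.05 rad/s and contact force between the fingers and handle above 10 N and value of joint pump below 0.004 m and distance of mug from where it was at the start of the episode below 0.03 m and angle between each of mug, dredger, jar1, jar2, jar3, jar4's own z axis and vertical below 0.25 rad and horizontal distance between each of dredger, jar1, jar2, jar3, jar4 and carousel_base below 0.105 m and height (world z) of each of dredger, jar1, jar2, jar3, jar4 below 0.045 m); the arm keeps its last pose, push and grip.
It fails at once if the mug is shoved more than 30 mm or tipped (not (distance of mug from where it was at the start of the episode below 0.03 m and angle between mug's own z axis and vertical below 0.25 rad)).
It fails at once if the dredger or a jar is tipped or leaves its ring (not (angle between each of dredger, jar1, jar2, jar3, jar4's own z axis and vertical below 0.25 rad and horizontal distance between each of dredger, jar1, jar2, jar3, jar4 and carousel_base below 0.105 m and height (world z) of each of dredger, jar1, jar2, jar3, jar4 below 0.045 m)).
It fails at once if a bystander on the counter is moved more than 40 mm (distance of any of pitcher, sugar_tin, cup, tea_tin, spoon, tamper, sugar_bowl from where it was at the start of the episode above 0.04 m).
It also fails if it takes over 51 s, if anything falls off the work surface, if the arm or the gripper's body presses on something with over 40 N, if the wrist force passes 120 N, or if a joint passes its speed limit or range.

ROBOT

A 7-joint arm with a two-finger parallel gripper is mounted at the origin on the work surface. World frame = base frame: x ahead of the robot, y to its left, z up, the work surface at z = 0. Lengths are in m, angles in rad, forces in N, time in s.
With the tool pointing down it reaches from about 0.425 to 0.925 m from the base axis. Payload 6.8 kg.
Tool frame: the origin (TCP) lies midway between the tips of the shut fingers; the grasp point (between the pads) lies r.grip_point_offset behind it (r.grip_point_offset is the distance from the TCP to the grasp point, in m); z points along the fingers, y is the line along which they close (so a half turn about z gives the same grasp; the last joint's range is limited). The gripper opens to 85 mm and grips with 20 to 120 N. Pads are 22 mm wide; open, the fingers measure 114 mm over their backs; the gripper's body (76 mm by 85 mm) begins 54 mm behind the grasp point. The pads swing forward as they close: fully open they stand 13 mm farther back than shut.
Start: joints at [-1.389, 0.477, 0.022, 1.555, -0.011, 1.109, -0.083], TCP at [0.193, 0.647, 0.231] pointing down, gripper open.
Joint ranges: [-2.96, 2.96], [-0.34, 2.1], [-1.41, 1.46], [0.24, 2.44], [-1.37, 4.51], [0.17, 1.92], [-2.96, 2.96]. Speed limits (rad/s): [2.39, 2.39, 3.14, 3.14, 3.14, 3.14, 3.14].

INTERFACE

Orientations are given as a rotation vector (axis times angle).
In Python, from bench import r gives the robot as it stands. The module is installed in compiled form; this text tells all that it offers.
- The arm moves only by the shell command python3 -m crank 'ROWS' [FORCE]. ROWS is JSON, a list of rows, each a list of 5 numbers: the shift along the world's x, y, z in units of 200 mm (1.0 is 200 mm), then the turn about the world's z in units of 45 degrees (1.0 is 45 degrees), then the opening, from -1 (shut) to 1 (fully open). In form: [[dx, dy, dz, turn, jaw], ...]. A call has 1 to 8 rows; each row shifts and turns the commanded pose from where the row before left it; what a row does not reach is not made up. A row lasts 1/12 s, in which the tool goes at most 41.7 mm and 7.16 degrees, less where a joint would pass 70% of its speed; a pose out of reach is approached as far as the arm can. A call with a number of a shift or a turn outside -1 to 1 is refused whole. A call with a gripper value outside its range is refused whole. The fingers move at their own pace and stop on an object; FORCE is the grip in N (left out, the last holds). Time passes only in rows, so rows that do not move let the fingers close. It gives the time, the measured TCP pose, the force, the opening and the grip force at its end, in the units of the state.
- r.get_obs(): the state, without advancing time (a new reading comes with each control period).
- r.grab_frame(name): name is "scene" or "top" or "wrist"; returns the picture (480x640x3 uint8, blue, green, red); there is no depth.
- r.camera_model(name): a dict with "fx", "fy", "cx", "cy" (pixels), "R" (3x3) and "t" (3): a world point X has camera coordinates R X + t. Camera axes: x right, y down, z forward; pixel columns grow to the right and rows downward; lengths in m; the calibration is good to about 2 mm. A picture is of the moment at which its call begins: read the wrist's pose just before it. camera_model takes no time and is no camera call; for the wrist camera it gives the pose at the moment of the call.
- r.hand_in(): hands the job in; it is judged then, once.
The state is a dict: "clock": time; "joints": joint angles; "qvel": joint speeds; "tau": joint torques, N m; "tcp_pos": TCP position; "orientation": TCP orientation; "contact_force": force on the tool from outside, world axes, zero at the start; "moment": the same for the moment, N m; "grip_width": finger opening in m; "gripper_force": force on a finger pad.
Only numpy, scipy, OpenCV 4.12 (cv2) and the standard library are available. Lean on these libraries where they do the work, as an engineer would, in place of code of your own. Each camera call takes 0.05 s, during which the arm holds its last target. There are 200 camera calls.

## Working session

There is one attempt and no reset: what is moved stays moved. The work goes in short steps, Python scripts to look and compute and a shell command to move; the robot and the scene stay as the last step left them, time stands still between calls to the robot, and variables do not carry over. Pictures are saved under pics/ and viewed, at most 10 in all, crops included, and the job is handed in when it is done.

```bash
mkdir -p pics
python3 - <<'E'
from bench import r
import cv2
for n in("scene","top"):
    cv2.imwrite(f"pics/{n}0.png",r.grab_frame(n))
    c=r.camera_model(n);print(n,c)
print(r.get_obs(),r.grip_point_offset)
E
```

```text
scene {'fx': 575.1299821910144, 'fy': 575.1299821910144, 'cx': 318.0107663075852, 'cy': 236.78576654424097, 'R': array([[-0.56977878,  0.82173322, -0.01032709],
       [ 0.68269582,  0.466302  , -0.56257343],
       [-0.45746974, -0.32759266, -0.82668282]]), 't': array([ 0.3034208 , -0.28924104,  1.87310948])}
top {'fx': 562.7492000318861, 'fy': 562.7492000318861, 'cx': 307.99160527406184, 'cy': 246.91247997676643, 'R': array([[-0.01514627, -0.99970827, -0.01881394],
       [-0.98766508,  0.01789128, -0.15555577],
       [ 0.155847  ,  0.01622578, -0.98764793]]), 't': array([0.02410594, 0.55559323, 1.49213944])}
{'clock': 0.1, 'joints': array([-1.38910141,  0.47771145,  0.02235406,  1.55635535, -0.01150719,
        1.10930952, -0.08311445]), 'qvel': array([ 6.71686484e-04, -3.03952669e-03, -4.15590361e-05, -3.32512885e-03,
        1.18469348e-03, -7.26212563e-04, -1.15211291e-03]), 'tau': array([ 4.35633003e-03, -5.97751057e+01,  1.61392886e+00, -2.81950736e+01,
        1.28749071e-02,  4.97240777e-03, -1.30745335e-05]), 'tcp_pos': array([0.19274686, 0.64633262, 0.23042601]), 'orientation': array([-4.53612156e-01, -3.10854893e+00,  2.59328179e-03]), 'contact_force': array([ 0.30745622, -0.84448172,  0.53853917]), 'moment': array([ 0.0194397 ,  0.04865363, -0.06065343]), 'gripper_force': 0.0, 'grip_width': 0.0853751238976971} 0.0187
```

View pics/scene0.png

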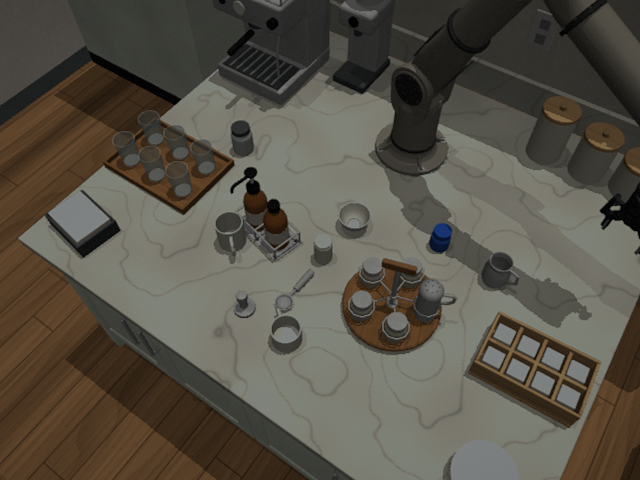

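View pics/top0.png

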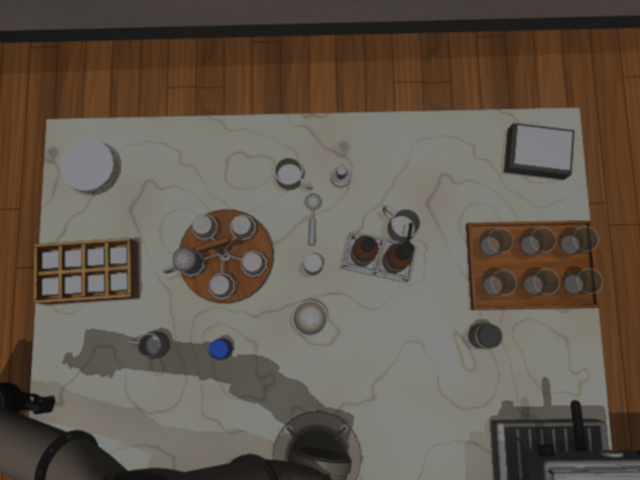

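Scene view: pump bottle at about (254,195) with its black head at (250,174), capped bottle at (276,222), mug at (230,230), rack at (392,305), T-bar at (399,267), dredger at (430,297). In the top view the pump is at about (405,240) and the rack at (226,256). The blue can at (440,237) is a look-alike. Next I'll enlarge the pump and the rack in both views.

Run:
```python
import cv2,numpy as np
s=cv2.imread("pics/scene0.png");t=cv2.imread("pics/top0.png")
def c(i,x,y,w,h): 
    return cv2.convertScaleAbs(cv2.resize(i[y:y+h,x:x+w],(400,300),interpolation=cv2.INTER_CUBIC),alpha=1.5)
m=np.vstack([np.hstack([c(s,210,155,100,75),c(t,350,200,100,75)]),np.hstack([c(s,340,240,133,100),c(t,160,206,133,100)])])
cv2.imwrite("pics/m.png",m)
```

```text
(no output)
```

View pics/m.png

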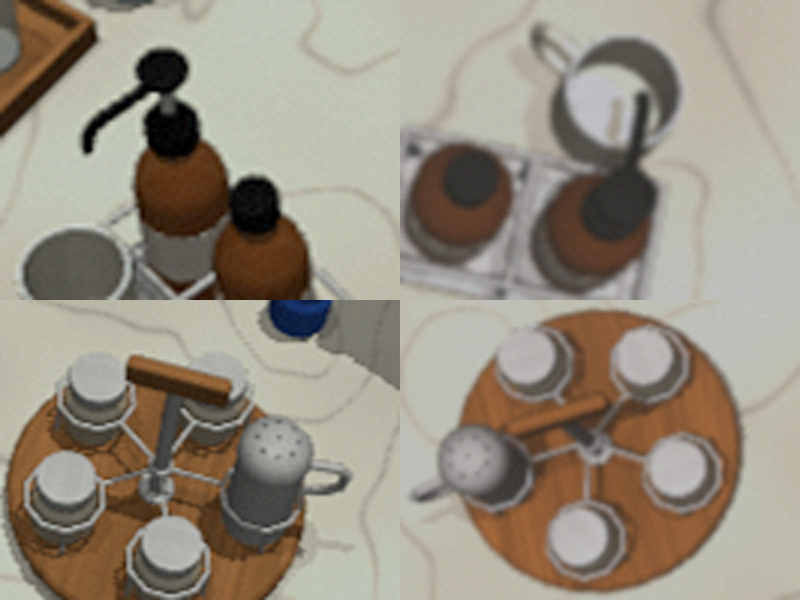

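Crops: the pump pad is at scene (250.5,171.8) and top (407,247.5). The bar runs in the scene from crop (129,366) to (230,390), and in the top view from (503,429) to (607,405). The dredger is the can with the domed perforated top and side handle, at scene crop (276,450) and top crop (472,458). It is the only one with a handle, and the four others are flat-lidded jars.

```bash
cat > h.py <<'E'
from bench import r
import numpy as np
from scipy.optimize import least_squares
def tri(obs):  # [(camdict,(u,v))]
    def f(X):
        o=[]
        for c,p in obs:
            q=c["R"]@X+c["t"]; o+=[c["fx"]*q[0]/q[2]+c["cx"]-p[0],c["fy"]*q[1]/q[2]+c["cy"]-p[1]]
        return o
    s=least_squares(f,[.6,0,.1]);return s.x.round(4),np.abs(s.fun).max().round(2)
def onz(c,p,z):
    d=c["R"].T@np.array([(p[0]-c["cx"])/c["fx"],(p[1]-c["cy"])/c["fy"],1]);o=-c["R"].T@c["t"]
    return (o+d*(z-o[2])/d[2]).round(4)
E
python3 - <<'E'
from h import *
S=r.camera_model("scene");T=r.camera_model("top")
s1=lambda x,y:(210+x/4-.4,155+y/4-.4);t1=lambda x,y:(350+(x-400)/4-.4,200+y/4-.4)
s2=lambda x,y:(340+x*.3325-.3,240+(y-300)/3-.3);t2=lambda x,y:(160+(x-400)*.3325-.3,206+(y-300)/3-.3)
for n,a,b in[("pad",s1(162,67),t1(628,190)),("capB",s1(255,195),t1(470,178)),("spout",s1(88,150),t1(642,100)),("mug",s1(75,268),t1(617,98)),
 ("bar",s2(180,378),t2(555,417)),("barL",s2(129,366),t2(607,405)),("barL2",s2(129,366),t2(503,429)),("barR",s2(230,390),t2(503,429)),("dredtop",s2(276,448),t2(472,458)),
 ("hub",s2(157,487),t2(597,448))]: print(n,*tri([(S,a),(T,b)]))
for p in[(536,355),(650,358),(681,468),(580,540)]: print("jar",onz(T,t2(*p),.107))
for n,p,z in [("tray",(600,450),.03)]: print(n,onz(T,t2(*p),z))
# top pixel of pad at z .236, bar .214
print(onz(T,t1(628,190),.236),onz(S,s1(162,67),.236),onz(T,t2(555,417),.214),onz(S,s2(180,378),.214))
E
```

```text
pad [ 0.5205 -0.2222  0.2388] 0.06
capB [ 0.5388 -0.1349  0.1844] 0.59
spout [ 0.582  -0.2394  0.203 ] 0.36
mug [ 0.6071 -0.2445  0.0934] 1.73
bar [0.5386 0.2446 0.2201] 0.74
barL [0.5485 0.2039 0.2142] 0.6
barL2 [0.5448 0.2451 0.2442] 17.66
barR [0.529  0.2843 0.2259] 1.12
dredtop [0.515  0.3273 0.1558] 0.35
hub [0.539  0.2426 0.0348] 0.08
jar [0.612  0.2852 0.107 ]
jar [0.6074 0.1848 0.107 ]
jar [0.5095 0.1576 0.107 ]
jar [0.4482 0.2449 0.107 ]
tray [0.5377 0.2408 0.03  ]
[ 0.5209 -0.2225  0.236 ] [ 0.5189 -0.2241  0.236 ] [0.5388 0.2473 0.214 ] [0.5359 0.2417 0.214 ]
```

The triangulated heights match the text: pad 0.239 (0.236), bar 0.22 (0.214), cap 0.184. The pad is at (0.520,-0.223) and the rack axis at about (0.538,0.243). The bar and dredger bearing is about 104.5°, so the rack needs roughly -104.5°. Now I'll move with the fingers shut.

```bash
python3 -m crank '[[0.14,-0.12,0.08,0,-1],[0.14,-0.12,0.08,0,-1],[0.14,-0.12,0.08,0,-1],[0.14,-0.12,0.08,0,-1],[0.14,-0.12,0.08,0,-1],[0.14,-0.12,0.08,0,-1],[0.14,-0.12,0.0,0,-1],[0.14,-0.12,0,0,-1]]' 60
```

```text
clock: 0.77
tcp_pos: [0.4183, 0.4537, 0.3284]
orientation: [0.454, 3.108, 0.003]
contact_force: [0.4, 0.2, 0.3]
grip_width: -0.0001
gripper_force: 0.0
```

```bash
cat > snap.py <<'E'
from h import *; import cv2,sys,pickle
n=sys.argv[1];c=r.camera_model("wrist");cv2.imwrite(f"pics/w{n}.png",r.grab_frame("wrist"));pickle.dump(c,open(f"w{n}.pkl","wb"))
E
python3 -m crank '[[0.1,-0.18,0.1,0,-1],[0.1,-0.18,0.1,0,-1],[0.1,-0.18,0.1,0,-1],[0.1,-0.18,0.1,0,-1],[0,0,0,0,-1]]'; python3 snap.py 1
python3 -m crank '[[0.0,-0.2,0,0,-1],[0.0,-0.2,0,0,-1],[0.0,-0.2,0,0,-1],[0.0,-0.2,0,0,-1],[0.0,-0.2,0,0,-1],[0.0,-0.2,0,0,-1],[0.0,-0.2,0,0,-1],[0,0,0,0,-1]]'; python3 snap.py 2
python3 -c "
import cv2,numpy as np
cv2.imwrite('pics/w12.png',np.hstack([cv2.resize(cv2.imread(f'pics/w{i}.png'),(400,300),interpolation=cv2.INTER_AREA) for i in (1,2)]))"
```

```text
clock: 1.18
tcp_pos: [0.4958, 0.3153, 0.4044]
orientation: [0.473, 3.099, 0.002]
contact_force: [0.4, -0.7, 0.8]
grip_width: 0.0001
gripper_force: 0.0
clock: 1.9
tcp_pos: [0.4892, 0.0354, 0.4001]
orientation: [0.471, 3.106, -0.003]
contact_force: [0.0, -0.5, 0.2]
grip_width: -0.0001
gripper_force: 0.0
```

View pics/w12.png

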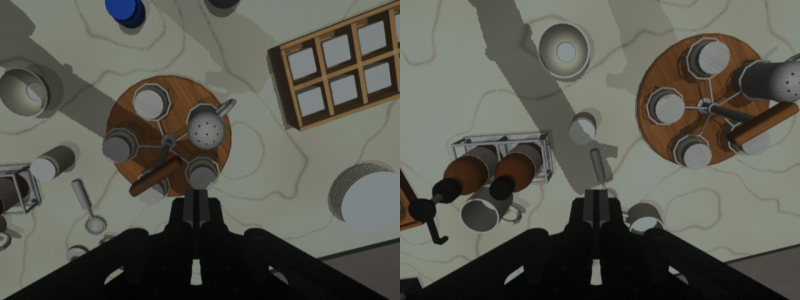

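The wrist pictures show the rack (hub at w1 half-view (169,140), bar (138,190)–(181,160)) and the pump pad in w2 at (423,210), with the mug next to it. I'll check the pad and the hub against these.

```bash
python3 - <<'E'
from h import *;import pickle
S=r.camera_model("scene");T=r.camera_model("top");W1=pickle.load(open("w1.pkl","rb"));W2=pickle.load(open("w2.pkl","rb"))
k=lambda x,y:(x*1.6+.3,y*1.6+.3)
print(tri([(W2,k(23,210)),(S,(250.1,171.4)),(T,(406.6,247.1))]),onz(W2,k(23,210),.236))
print("hub",onz(W1,k(169,140),.035),onz(W2,k(306,105),.035))
print("bar",onz(W1,k(138,190),.214),onz(W1,k(181,160),.214))
E
python3 -m crank '[[0.02,-0.2,0,0,-1],[0.02,-0.2,0,0,-1],[0.02,-0.2,0,0,-1],[0.02,-0.2,0,0,-1],[0.02,-0.2,-0.05,0,-1],[0.02,-0.2,-0.05,0,-1],[0.02,-0.09,-0.1,0,-1],[0,0,0,0,-1]]'
```

```text
(array([ 0.5194, -0.2227,  0.2311]), np.float64(1.53)) [ 0.5176 -0.2178  0.236 ]
hub [0.5381 0.2458 0.035 ] [0.54   0.2456 0.035 ]
bar [0.5538 0.2118 0.214 ] [0.5289 0.2848 0.214 ]
clock: 2.62
tcp_pos: [0.5163, -0.2168, 0.3562]
orientation: [-0.46, -3.102, 0.003]
contact_force: [-1.4, -0.3, 0.0]
grip_width: 0.0001
gripper_force: 0.0
```

```bash
python3 -m crank '[[0.02,-0.025,-0.14,0,-1],[0,0,-0.14,0,-1],[0,0,-0.14,0,-1],[0,0,-0.12,0,-1],[0,0,0,0,-1],[0,0,0,0,-1]]'; python3 -m crank '[[0,0,-0.035,0,-1],[0,0,-0.035,0,-1],[0,0,0,0,-1],[0,0,0,0,-1]]'
```

```text
clock: 3.12
tcp_pos: [0.5218, -0.2169, 0.2512]
orientation: [-0.449, -3.106, -0.001]
contact_force: [1.0, -0.7, 0.6]
grip_width: 0.0003
gripper_force: 0.0
clock: 3.45
tcp_pos: [0.5219, -0.2191, 0.2385]
orientation: [0.453, 3.108, 0.0]
contact_force: [-0.2, 0.1, 0.5]
grip_width: -0.0003
gripper_force: 0.0
```

```bash
python3 -m crank '[[0,-0.01,-0.03,0,-1],[0,0,-0.03,0,-1],[0,0,0,0,-1],[0,0,0,0,-1]]'; python3 -m crank '[[0,0,-0.02,0,-1],[0,0,-0.02,0,-1],[0,0,0,0,-1],[0,0,0,0,-1]]'
```

```text
clock: 3.78
tcp_pos: [0.5227, -0.2214, 0.2266]
orientation: [0.453, 3.107, -0.0]
contact_force: [2.5, 0.5, 4.5]
grip_width: -0.0004
gripper_force: 2.6
clock: 4.12
tcp_pos: [0.5227, -0.2214, 0.219]
orientation: [0.453, 3.107, 0.0]
contact_force: [0.6, 1.4, 7.2]
grip_width: -0.0
gripper_force: 3.7
```

```bash
python3 -m crank '[[0,0,-0.015,0,-1],[0,0,0,0,-1],[0,0,0,0,-1]]';python3 -m crank '[[0,0,-0.01,0,-1],[0,0,0,0,-1],[0,0,0,0,-1],[0,0,0,0,-1]]'
```

```text
clock: 4.37
tcp_pos: [0.5227, -0.2214, 0.2162]
orientation: [0.453, 3.107, 0.0]
contact_force: [0.6, 1.6, 9.8]
grip_width: -0.0001
gripper_force: 4.1
clock: 4.7
tcp_pos: [0.5228, -0.2215, 0.2155]
orientation: [0.453, 3.106, 0.001]
contact_force: [-2.6, 2.9, 18.0]
grip_width: 0.0003
gripper_force: 9.1
```

At z 0.2155 the force rises to 18 N, so the pump is on its stop. Now I'll release it.

```bash
python3 -m crank '[[0,0,0.06,0,-1],[0,0,0.06,0,-1],[0,0,0.1,0,-1],[0,0,0.2,0,-1],[0,0,0.2,0,-1],[0,0,0.2,0,-1],[0,0,0,0,-1],[0,0,0,0,-1]]'
python3 - <<'E'
from h import *;import cv2
im=r.grab_frame("scene");cv2.imwrite("pics/rel.png",cv2.resize(im[155:230,210:310],(400,300),interpolation=cv2.INTER_CUBIC))
E
```

```text
clock: 5.37
tcp_pos: [0.5222, -0.2221, 0.3793]
orientation: [0.454, 3.105, -0.0]
contact_force: [-0.7, -0.3, -0.4]
grip_width: 0.0001
gripper_force: 0.0
```

View pics/rel.png

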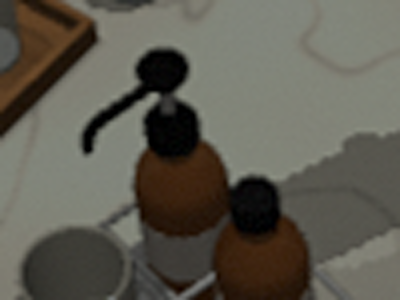

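The pad is back at crop (162,67), the same as before pressing, and the mug hasn't moved. On to the rack, aligning the jaws across the bar.

```bash
python3 -m crank '[[0.01,0.2,0,-0.15,0],[0.01,0.2,0,-0.15,0],[0.01,0.2,0,-0.15,0],[0.01,0.2,0,-0.15,0],[0.01,0.2,0,-0.15,1],[0.01,0.2,0,-0.15,1],[0.01,0.2,0,-0.15,1],[0.01,0.2,0,-0.15,1]]'; python3 -m crank '[[0,0.2,0,-0.09,1],[0,0.2,0,0,1],[0,0.2,0,0,1],[0,0.12,0,0,1],[0,0,0,0,1],[0,0,0,0,1]]'; python3 snap.py 3; python3 -c "
from bench import r
print(r.get_obs()['joints'])"
```

```text
clock: 6.08
tcp_pos: [0.536, 0.0769, 0.3751]
orientation: [-1.733, -2.618, 0.005]
contact_force: [0.9, -0.5, 0.9]
grip_width: 0.0855
gripper_force: 0.0
clock: 6.58
tcp_pos: [0.536, 0.2209, 0.3745]
orientation: [-1.813, -2.564, 0.007]
contact_force: [-0.6, -1.1, -0.3]
grip_width: 0.0854
gripper_force: 0.0
[-0.86675128  0.22580626  0.45746944  1.61690895 -0.10078123  1.32640501
 -0.05780729]
```

View pics/w3.png

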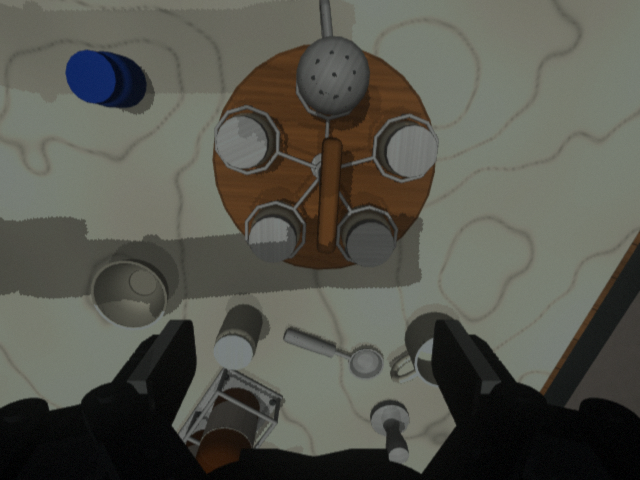

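The wrist view has the bar top running from (332,140) to (327,250), the hub at (322,167) and the dredger at (332,76).

Run:
```python
from h import *;import pickle
from scipy.spatial.transform import Rotation as R
W=pickle.load(open("w3.pkl","rb"));S=r.camera_model("scene");T=r.camera_model("top")
a=onz(W,(332,140),.226);b=onz(W,(327,250),.226);d=a-b;print(a,b,(a+b)/2,np.degrees(np.arctan2(d[1],d[0])))
print("hub",onz(W,(322,168),.035),"dred",onz(W,(332,76),.168))
print(tri([(W,(329.5,195)),(S,(399.3,266)),(T,(211.6,244.8))]))
o=r.get_obs();y=R.from_rotvec(o["orientation"]).as_matrix()[:,1];print(np.degrees(np.arctan2(y[1],y[0])),o["tcp_pos"])
```

```text
[0.5279 0.2823 0.226 ] [0.5521 0.2063 0.226 ] [0.54   0.2443 0.226 ] 107.6625703540915
hub [0.539  0.2405 0.035 ] dred [0.5142 0.3257 0.168 ]
(array([0.5399, 0.2447, 0.2194]), np.float64(0.96))
19.294118136636023 [0.53659839 0.21890337 0.37517209]
```

```bash
python3 -m crank '[[0.015,0.125,0,-0.045,1],[0,0,-0.18,0,1],[0,0,-0.18,0,1],[0,0,-0.18,0,1],[0,0,-0.1,0,1],[0,0,0,0,1],[0,0,0,0,1]]'
```

```text
clock: 7.22
tcp_pos: [0.5401, 0.2424, 0.2485]
orientation: [-1.866, -2.527, 0.004]
contact_force: [0.9, -0.1, 0.0]
grip_width: 0.0855
gripper_force: 0.0
```

```bash
python3 -m crank '[[0,0.01,-0.13,0,1],[0,0,-0.13,0,1],[0,0,0,0,1],[0,0,0,0,1]]';python3 -m crank '[[0,0,0,0,-1],[0,0,0,0,-1],[0,0,0,0,-1],[0,0,0,0,-1],[0,0,0,0,-1],[0,0,0,0,-1],[0,0,0,0,-1],[0,0,0,0,-1]]' 40
```

```text
clock: 7.55
tcp_pos: [0.5408, 0.2459, 0.1983]
orientation: [1.864, 2.528, 0.0]
contact_force: [-0.2, 0.1, 0.2]
grip_width: 0.0855
gripper_force: 0.0
clock: 8.22
tcp_pos: [0.5383, 0.246, 0.1974]
orientation: [-1.861, -2.527, 0.005]
contact_force: [-8.9, -2.9, 9.3]
grip_width: 0.0137
gripper_force: 41.3
```

Gripped at 13.7 mm. I'll relieve the side force and begin turning gently.

```bash
python3 -m crank '[[-0.01,0,0,-0.02,-1],[0,0,0,-0.04,-1],[0,0,0,-0.06,-1],[0,0,0,-0.06,-1],[0,0,0,-0.06,-1],[0,0,0,-0.06,-1],[0,0,0,-0.06,-1],[0,0,0,-0.04,-1]]'; python3 -m crank '[[0,0,0,0,-1],[0,0,0,0,-1]]'; python3 -c "
from h import *
from scipy.spatial.transform import Rotation as R
o=r.get_obs();y=R.from_rotvec(o['orientation']).as_matrix()[:,1];print(np.degrees(np.arctan2(y[1],y[0])),o['joints'],o['moment'])"
```

```text
clock: 8.88
tcp_pos: [0.5393, 0.2462, 0.1974]
orientation: [2.239, 2.202, 0.002]
contact_force: [3.4, -1.5, -0.6]
grip_width: 0.0131
gripper_force: 40.1
clock: 9.05
tcp_pos: [0.5393, 0.2462, 0.1974]
orientation: [2.235, 2.206, 0.002]
contact_force: [4.0, -1.7, 0.1]
grip_width: 0.0133
gripper_force: 40.2
-0.7456786138640349 [-0.90578033  0.40427254  0.48470043  1.81997484 -0.22285351  0.96971483
 -0.34076169] [-0.28184328 -0.53977761 -0.02425206]
```

```bash
python3 -m crank '[[0,0,0,-0.05,-1],[0,0,0,-0.08,-1],[0,0,0,-0.09,-1],[0,0,0,-0.09,-1],[0,0,0,-0.09,-1],[0,0,0,-0.09,-1],[0,0,0,-0.09,-1],[0,0,0,-0.09,-1]]'; python3 -m crank '[[0,0,0,-0.09,-1],[0,0,0,-0.09,-1],[0,0,0,-0.09,-1],[0,0,0,-0.09,-1],[0,0,0,-0.09,-1],[0,0,0,-0.09,-1],[0,0,0,-0.06,-1],[0,0,0,0,-1]]'
```

```text
clock: 9.72
tcp_pos: [0.541, 0.2457, 0.1975]
orientation: [2.733, 1.543, 0.007]
contact_force: [12.3, -2.4, -6.4]
grip_width: 0.0137
gripper_force: 39.4
clock: 10.38
tcp_pos: [0.5421, 0.2446, 0.1975]
orientation: [3.017, 0.861, 0.011]
contact_force: [14.6, -4.9, -6.8]
grip_width: 0.0135
gripper_force: 39.3
```

```bash
python3 -m crank '[[0.01,-0.005,0,-0.06,-1],[0.005,0,0,-0.09,-1],[0,0,0,-0.09,-1],[0,0,0,-0.09,-1],[0,0,0,-0.09,-1],[0,0,0,-0.09,-1],[0,0,0,-0.09,-1],[0,0,0,-0.06,-1]]'; python3 -m crank '[[0,0,0,-0.04,-1],[0,0,0,-0.015,-1],[0,0,0,0,-1],[0,0,0,0,-1]]'
python3 - <<'E'
from h import *;import cv2
from scipy.spatial.transform import Rotation as R
o=r.get_obs();y=R.from_rotvec(o['orientation']).as_matrix()[:,1];print(np.degrees(np.arctan2(y[1],y[0])),o['joints'])
s=r.grab_frame("scene");t=r.grab_frame("top")
f=lambda i,x,y:cv2.convertScaleAbs(cv2.resize(i[y:y+150,x:x+100],(400,600),interpolation=cv2.INTER_CUBIC),alpha=1.5)
cv2.imwrite("pics/f.png",np.hstack([f(s,340,230),f(t,175,175)]))
E
```

```text
clock: 11.05
tcp_pos: [0.5425, 0.243, 0.1975]
orientation: [3.138, 0.058, 0.003]
contact_force: [3.6, -6.6, 1.1]
grip_width: 0.0133
gripper_force: 40.8
clock: 11.38
tcp_pos: [0.5425, 0.2429, 0.1975]
orientation: [3.139, -0.005, 0.003]
contact_force: [3.5, -6.2, 1.4]
grip_width: 0.0133
gripper_force: 40.8
-90.17067495767651 [-1.16241673  0.50462021  0.87209675  1.83117188 -0.44697758  1.01522578
 -1.68303413]
```

View pics/f.png

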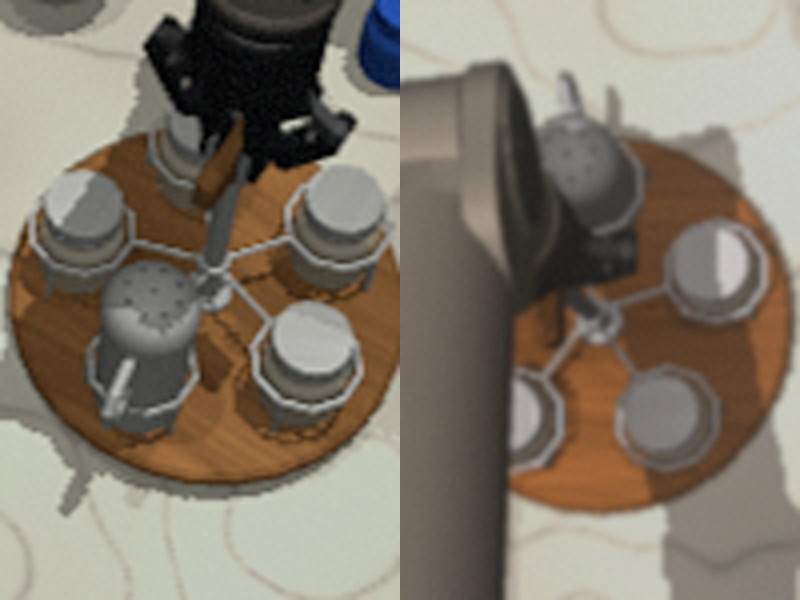

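The dredger's dome is at scene crop (152,302) and top crop (587,175). The jars are standing in their rings. Verifying the bearing.

Run:
```python
from h import *
S=r.camera_model("scene");T=r.camera_model("top")
s=lambda x,y:(340+x/4-.4,230+y/4-.4);t=lambda x,y:(175+(x-400)/4-.4,175+y/4-.4)
D=tri([(S,s(152,302)),(T,t(587,175))]);print(D,tri([(S,s(214,290)),(T,t(600,322))]))
print(onz(S,s(152,302),.16),onz(T,t(587,175),.16))
C=np.array([.5393,.2440])
for p,a in(((708,272),-72),((660,408),-144)):
    j=onz(T,t(*p),.107)[:2]-C;print(np.degrees(np.arctan2(j[1],j[0]))-a)
for p,a in(((314,340),-72),((343,200),-144),((82,205),72)):
    j=onz(S,s(*p),.107)[:2]-C;print(p,j,np.degrees(np.arctan2(j[1],j[0]))-a)
o=r.get_obs();print(o["gripper_force"])
```

```text
(array([0.6193, 0.2371, 0.1389]), np.float64(0.34)) (array([0.5383, 0.2448, 0.0358]), np.float64(0.22))
[0.6291 0.2422 0.16  ] [0.6152 0.2326 0.16  ]
-3.832944477368784
0.8564731429235053
(314, 340) [0.03  0.083] 142.12782418075608
(343, 200) [-0.0675  0.0497] 287.63592167351624
(82, 205) [ 0.0299 -0.0861] -142.84938816806363
40.74552537873387
```

All bearings agree to within about 4° of straight ahead, and the tolerance is 12°. The grip is 41 N and the rack is still.

```bash
python3 -m crank '[[0,0,0,0,-1],[0,0,0,0,-1],[0,0,0,0,-1],[0,0,0,0,-1]]'; python3 -c "
from bench import r
print(r.hand_in())"
```

```text
clock: 11.82
tcp_pos: [0.5426, 0.2428, 0.1975]
orientation: [3.139, -0.005, 0.003]
contact_force: [3.4, -7.5, 1.9]
grip_width: 0.0134
gripper_force: 40.7
the job is handed in; nothing more can be done
None
```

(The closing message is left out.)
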